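Cap a vial on the bench treadle press

TASK

Push the press's sliding shuttle all the way in so that the vial with the loose cap stands under the ram, then press the treadle pedal down to its stop so that the ram snaps the cap fully home, and let the pedal come all the way up again. Leave the shuttle in and the capped vial standing in it, and do not disturb the other vials on the bench.

Things in the scene. Friction and masses are not known exactly. Their poses are not given: they have to be found in the camera images.
- press: Fixed bench treadle press, grey casting, 240 mm high. Origin: on the worktop below the vertical ram axis; -x points to the operator's side, where the treadle is, +y to the side where the shuttle slides out, z up. Overarm, ram and rocker: above z = 140 mm, within 25 mm of y = 0, from x = -25 to 110 mm. Slide bed: 64 mm wide in x, y = -48 to 128 mm, its side strips up to z = 62 mm.
- treadle (a joint): The treadle pedal's hinge, rad: 0 = up at rest (sprung), 0.17 = down at its stop. The hinge axis lies along the press's y axis at x = 30, z = 26 mm of the press frame. The spring asks about 5 N at the tread to start, and with the cap about 17 N at the stop. The treadle drives the ram down 14.5 mm.
- tread_pad (a point): Centre of the top of the ribbed black rubber tread of the treadle, 60 mm (press x) by 76 mm (press y), 125 mm in front (-x) of the ram axis. At rest it stands 57 mm above the worktop and slopes 0.11 rad up toward the operator; at its stop it is 30 mm above the worktop, nearly level.
- shuttle (a joint): Position of the shuttle on its slide, m: 0 = fully in against its end stop (vial under the ram), grows as it slides out along the press's +y, up to 0.075. It stays where it is left; it takes about 2 N to slide.
- knob (a point): Point on the axis of the upright round black knob on the outer end of the shuttle, 105 mm from the nest in press +y, at 78 mm above the worktop. The knob is 20 mm across, stands from 56 to 92 mm above the worktop (the shuttle plate, 46 mm wide, ends 17 mm beyond its axis) and is grasped or pushed from above.
- nest (a point): Centre of the floor of the ring-shaped nest on the shuttle in which the vial stands, 56 mm above the worktop; the ring is 42 mm across outside and 14 mm high.
- vial: The clear vial to be capped, 32 mm across and 70 mm high, loose in the shuttle's nest, with a white cap only set on its neck. Origin: centre of its underside, z up.
- vial_cap (a joint): How far the white snap cap (25 mm across) has been pushed down on the vial's neck, m: 0 = just set on, its top 78 mm above the vial's underside; 0.006 = fully home. It needs about 7 N and stays where it is pushed.
- capped_vial: Bystander: a finished vial of the same kind, its cap already home, 32 mm across, 73 mm high, standing on the worktop to the left. Origin: centre of its underside.
- empty_vial_1: Bystander: empty vial without a cap, 32 mm across, 70 mm high, standing on the worktop to the right. Origin: centre of its underside.
- empty_vial_2: Bystander: another empty vial without a cap, same size, on the right. Origin: centre of its underside.
Not all that is in view belongs to the job. What is shaped like the vial but orange or red is not meant.

How it is judged:
By the outcome, as a careful person would: the job done as asked, in the order asked, and still so for the second after the job is handed in, with the robot touching nothing.
It also fails if it takes over 43 s, if anything falls off the work surface, if the arm or the gripper's body presses on something with over 40 N, if the wrist force passes 120 N, or if a joint passes its speed limit or range.

ROBOT

A 6-joint arm with a two-finger parallel gripper is mounted at the origin on a cart in front of the work surface, level with it; the furniture and walls round the work are solid. World frame = base frame: x ahead of the robot, y to its left, z up, the work surface at z = 0. Lengths are in m, angles in rad, forces in N, time in s.
With the tool pointing down it reaches from about 0.325 to 0.9 m from the base axis. Payload 6.1 kg.
Tool frame: the origin (TCP) lies at the very end of the fingers, on their centre line; the grasp point (between the pads) lies 19 mm behind it (arm.hold_point_z is the distance from the TCP to the grasp point, in m); z points along the fingers, y is the direction in which the jaws open and shut (so a half turn about z gives the same grasp; the last joint's range is limited). The gripper opens to 85 mm and grips with 20 to 120 N. Pads are 22 mm wide; open, the fingers measure 114 mm over their backs; the gripper's body (76 mm by 85 mm) begins 54 mm behind the grasp point. The pads swing forward as they close: fully open they stand 13 mm farther back than shut.
Start: joints at [1.049, 0.22, 1.526, -0, 1.395, -0.126], TCP at [0.241, 0.577, 0.231] pointing down, gripper open.
Joint ranges: [-2.98, 2.98], [-0.91, 2.08], [0.09, 2.57], [-1.24, 4.39], [0.2, 2.65], [-2.68, 2.68]. Speed limits (rad/s): [2.57, 2.57, 3.01, 3.14, 3.14, 3.14].

INTERFACE

Orientations are given as [roll, pitch, yaw] about the fixed x, y, z axes, in that order (R = Rz(yaw) Ry(pitch) Rx(roll)).
In Python, from station import arm gives the robot as it stands. The module is installed in compiled form; this text tells all that it offers.
- The arm moves only by the shell command python3 -m handwheel 'ROWS'. ROWS is JSON, a list of rows, each a list of 3 entries, a list of its own where there are three numbers: the shift along the tool's x, y, z in cm, then the turn, a rotation vector about the tool's x, y, z in degrees, then the finger opening in cm, from 0 to 8.54. A call has exactly 5 rows; each row is the pose to reach, as a shift and turn from the pose commanded when the call began, along the tool's axes at that moment; what a row does not reach only later rows make up. A row lasts 1/12 s, in which the tool goes at most 41.7 mm and 7.16 degrees, less where a joint would pass 70% of its speed; a pose out of reach is approached as far as the arm can. A call with a gripper value outside its range is refused whole. The fingers move at their own pace and stop on an object; the grip force is fixed at half the most. Time passes only in rows, so rows that repeat a pose let the fingers close, or fill a call up. It gives the time, the measured TCP pose, the force and the opening at its end, in the units of the state.
- arm.sense(): the state, without advancing time (a new reading comes with each control period).
- arm.camera(name): name is "side" or "top"; returns the picture (384x512x3 uint8, red, green, blue); there is no depth.
- arm.get_calibration(name): a dict with "K" (3x3 intrinsics, pixels), "rvec" (rotation vector, rad) and "tvec" (3), from world to camera coordinates, as OpenCV has them. Camera axes: x right, y down, z forward; pixel columns grow to the right and rows downward; lengths in m; the calibration is good to about 2 mm. A picture is of the moment at which its call begins. get_calibration takes no time and is no camera call.
- arm.close_job(): hands the job in, once; it reports no verdict.
The state is a dict: "time": time; "q": joint angles; "joint_velocities": joint speeds; "tau": joint torques, N m; "ee_pos": TCP position; "eef_rot": TCP orientation; "wrist_force": force on the tool from outside, world axes, zero at the start; "wrist_torque": the same for the moment, N m; "grip_width": finger opening in m.
Only numpy, scipy, OpenCV 4.12 (cv2) and the standard library are available. Lean on these libraries where they do the work, as an engineer would, in place of code of your own. Each camera call takes 0.05 s, during which the arm holds its last target.

## Working session

There is one attempt and no reset: what is moved stays moved. The work goes in short steps, Python scripts to look and compute and a shell command to move; the robot and the scene stay as the last step left them, time stands still between calls to the robot, and variables do not carry over. Pictures are saved under pics/ and viewed, and the job is handed in when it is done.

```bash
mkdir -p pics; ls; python3 - <<'E'
from station import arm
import cv2,numpy as np
s=arm.sense()
for k,v in s.items(): print(k,np.round(v,4))
for n in("side","top"):
    im=arm.camera(n); cv2.imwrite(f"pics/{n}0.png",im[:,:,::-1])
    c=arm.get_calibration(n); print(n,c)
E
```

```text
pics
time 0.0
q [ 1.0489  0.2212  1.5276 -0.      1.3947 -0.1261]
joint_velocities [-0.0016  0.0013  0.0001 -0.0008  0.0008  0.0014]
tau [-1.50000e-03 -4.96877e+01 -3.89403e+01 -2.00000e-04  1.08000e-02
  0.00000e+00]
ee_pos [0.2407 0.5761 0.2302]
eef_rot [-3.1396e+00 -2.0000e-04  2.7458e+00]
wrist_force [ 0.4536 -0.2836 -0.1958]
wrist_torque [-0.0097  0.0306  0.013 ]
grip_width 0.0852
side {'K': array([[484.00545854,   0.        , 247.65840247],
       [  0.        , 484.00545854, 195.02107994],
       [  0.        ,   0.        ,   1.        ]]), 'rvec': array([ 0.70984611, -2.36089316,  1.38228894]), 'tvec': array([0.46140761, 0.18603699, 1.00844638])}
top {'K': array([[379.58690751,   0.        , 257.94904147],
       [  0.        , 379.58690751, 195.9604234 ],
       [  0.        ,   0.        ,   1.        ]]), 'rvec': array([ 2.1659464 , -2.1698341 ,  0.14271067]), 'tvec': array([0.03529301, 0.52302199, 0.9878319 ])}
```

View pics/side0.png

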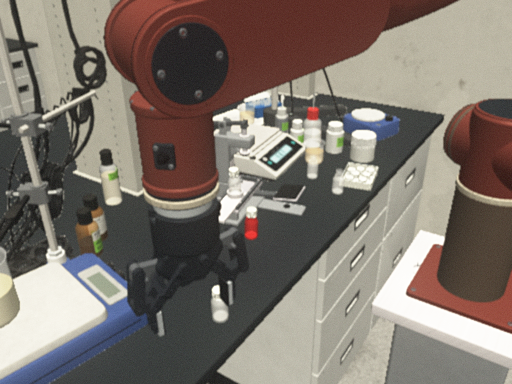

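View pics/top0.png

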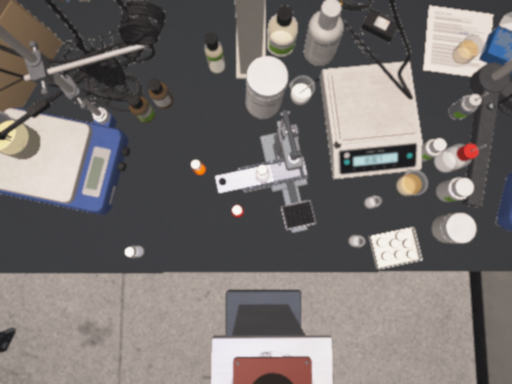

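```bash
cat > h.py <<'E'
from station import arm
import cv2,numpy as np
def cal(n):
    c=arm.get_calibration(n); R=cv2.Rodrigues(c["rvec"])[0]; return c["K"],R,np.array(c["tvec"])
def proj(n,P):
    c=arm.get_calibration(n); return cv2.projectPoints(np.array(P,float).reshape(-1,1,3),c["rvec"],c["tvec"],c["K"],None)[0].reshape(-1,2)
def ray(n,u,v):
    K,R,t=cal(n); d=R.T@np.linalg.inv(K)@[u,v,1]; return -R.T@t,d
def onz(n,u,v,z):
    o,d=ray(n,u,v); return o+d*(z-o[2])/d[2]
E
python3 - <<'E'
from h import *
for n in("side","top"):
    K,R,t=cal(n); print(n,-R.T@t, proj(n,[[.241,.577,.231],[0,0,0]]))
for n,(x0,y0,x1,y1) in {"top":(200,100,330,240),"side":(180,120,320,260)}.items():
    im=cv2.imread(f"pics/{n}0.png")[y0:y1,x0:x1]
    cv2.imwrite(f"pics/{n}0z.png",cv2.resize(im,None,fx=4.2,fy=4.2,interpolation=cv2.INTER_CUBIC))
E
```

```text
side [-0.07295225  0.90756728  0.65990185] [[194.46194138 322.60967444]
 [469.11172715 284.30982971]]
top [0.40426923 0.04922345 1.04151472] [[ -4.9634363  321.45122919]
 [271.51082518 396.93823999]]
```

View pics/top0z.png

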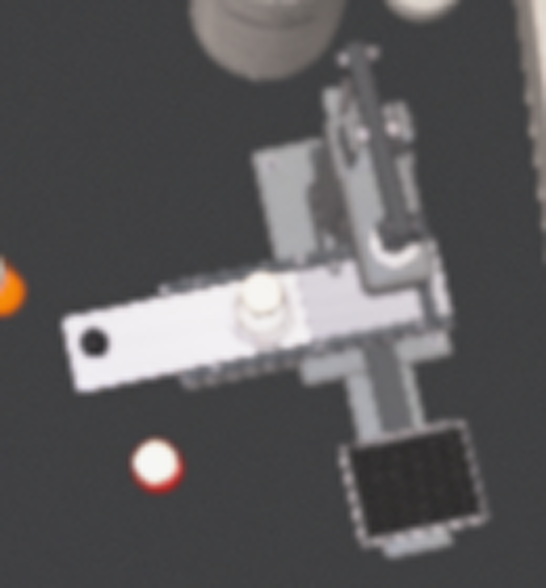

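View pics/side0z.png

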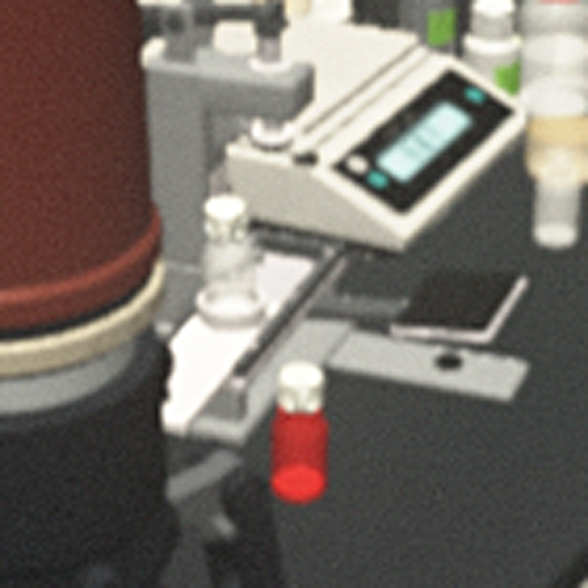

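```bash
python3 - <<'E'
from h import *
im=cv2.imread("pics/top0.png"); g=im.max(2).astype(int)
# knob: dark blob within plate
def blob(x0,y0,x1,y1,th):
    m=(g[y0:y1,x0:x1]<th).astype(np.uint8)
    n,l,st,c=cv2.connectedComponentsWithStats(m)
    for i in range(1,n):
        if st[i,4]>8: print(st[i],c[i]+[x0,y0])
    return m,l
print(g[172:192,214:232]); 
blob(217,176,229,187,110)
m,l=blob(280,198,320,232,50)
def c2(a,b): return 200+(a+.5)/4.2-.5,100+(b+.5)/4.2-.5
k=onz("top",*c2(95,342),.092); print("knob",k)
cs=[onz("top",*c2(*p),z) for p,z in [((347,462),.054),((462,430),.054),((482,513),.060),((370,540),.060)]]
print("tread",cs,np.mean(cs,0))
cap=onz("top",*c2(264,291),.056+.078);print("cap",cap)
E
```

```text
[[ 66  65  65  65  65  67  67  68  70  70  74  83  98 113 123 133 154 189]
 [ 65  66  68  67  69  72  82 100 117 123 129 144 168 193 207 212 219 231]
 [ 69  80  99 115 122 125 141 171 200 209 210 214 223 232 236 237 237 239]
 [ 82 125 168 197 208 210 214 224 233 236 236 236 237 239 240 240 240 240]
 [106 177 221 233 236 236 233 233 234 236 238 239 239 240 240 240 240 241]
 [118 199 233 239 239 235 224 209 203 216 229 237 240 240 241 241 241 241]
 [108 184 229 238 236 220 176 136 126 151 191 225 238 241 241 241 241 241]
 [ 90 155 219 235 225 178 114  76  67  83 123 186 229 239 240 240 240 240]
 [ 79 140 214 233 212 138  77  59  57  54  76 142 215 237 239 239 240 239]
 [ 72 128 213 233 205 124  71  62  61  54  61 124 207 235 239 239 239 239]
 [ 71 122 207 231 211 138  77  62  59  52  62 127 209 236 239 240 240 240]
 [ 68 108 184 225 223 174 105  65  55  54  88 158 221 237 240 240 241 241]
 [ 68  89 152 218 232 215 161 125 115 118 148 202 233 240 241 241 241 241]
 [ 66  77 134 214 236 233 221 209 206 208 217 231 239 241 241 241 241 241]
 [ 65  71 124 209 237 240 238 238 237 237 238 240 
[... 241 characters left out ...]
237 233]
 [ 64  67  76 134 216 239 242 242 241 239 239 239 237 229 217 208 203 191]
 [ 66  67  70 123 207 236 240 239 233 222 214 211 204 180 148 127 119 112]]
[ 3  3  5  5 23] [222.         181.17391304]
[15  7  8 15 45] [297.95555556 211.26666667]
[21  7  9 18 70] [304.98571429 215.25714286]
[10  9  3  5 11] [291.18181818 209.45454545]
[ 7 16  9 12 38] [291.47368421 218.44736842]
knob [0.55387436 0.12541731 0.092     ]
tread [array([ 0.48433883, -0.0286309 ,  0.054     ]), array([ 0.50424781, -0.1006451 ,  0.054     ]), array([ 0.45221316, -0.11113315,  0.06      ]), array([ 0.43577294, -0.04182034,  0.06      ])] [ 0.46914318 -0.07055737  0.057     ]
cap [0.57704764 0.02471014 0.134     ]
```

```bash
python3 - <<'E'
from h import *
for n,(u,v,z) in dict(orange=(197,165,.075),orangebase=(199.5,170,.01),red=(237.2,210,.075),capv=(129,252,.073),plateTL=(215.3,176.3,.056),plateBL=(218.5,192.5,.056)).items(): print(n,np.round(onz("top",u,v,z),4))
im=cv2.imread("pics/top0.png")
cv2.imwrite("pics/tl.png",cv2.resize(im[150:200,180:260],None,fx=8,fy=8,interpolation=cv2.INTER_CUBIC))
# plate edges by subpixel: bright mask long edges
g=cv2.cvtColor(im,cv2.COLOR_BGR2GRAY)
m=(g[160:200,210:255]>160).astype(np.uint8)
for x in range(220,252,5):
    col=g[160:200,x].astype(int); r=np.where(col>160)[0]+160; print(x,r.min(),r.max())
E
```

```text
orange [0.5985 0.1922 0.075 ]
orangebase [0.5976 0.1948 0.01  ]
red [0.4818 0.088  0.075 ]
capv [0.3766 0.3595 0.073 ]
plateTL [0.5722 0.1466 0.056 ]
plateBL [0.5293 0.1378 0.056 ]
220 175 192
225 174 191
230 173 190
235 171 189
240 170 188
245 169 187
250 168 186
```

View pics/tl.png

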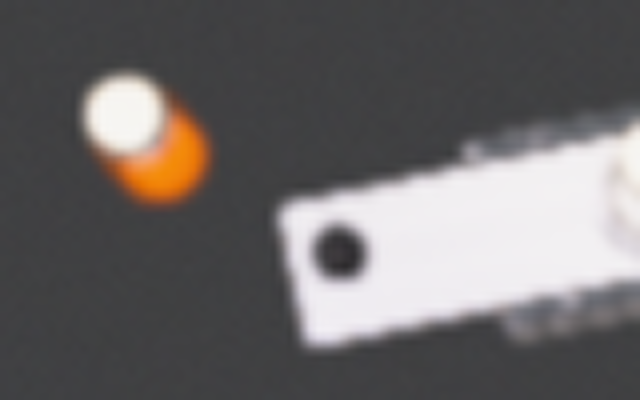

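```bash
python3 -m handwheel '[[[-3.4,-2.05,0],[0,0,-7.1],0],[[-6.8,-4.1,0],[0,0,-14.2],0],[[-10.2,-6.15,0],[0,0,-21.3],0],[[-13.6,-8.2,0],[0,0,-28.4],0],[[-17,-10.25,0],[0,0,-35.5],0]]'
cat >> h.py <<'E'
from scipy.spatial.transform import Rotation as Ro
def to(P):
    s=arm.sense(); R=Ro.from_euler('xyz',s["eef_rot"]).as_matrix(); p=np.array(s["ee_pos"])
    print("p",p.round(4),"rpy",np.degrees(s["eef_rot"]).round(1),"F",np.round(s["wrist_force"],1),"t",s["time"],"go(cm)",(R.T@(np.array(P)-p)*100).round(2))
E
python3 -c "
from h import *
to([.5467,.1596,.16])"
```

```text
time: 0.52
ee_pos: [0.356, 0.4188, 0.2308]
eef_rot: [-3.141, -0.001, -2.938]
wrist_force: [1.0, 0.1, -0.7]
grip_width: 0.0256
p [0.356  0.4188 0.2308] rpy [-180.    -0.  -168.3] F [ 1.   0.1 -0.7] t 0.5167 go(cm) [-13.44 -29.23   7.09]
```

```bash
python3 -m handwheel '[[[-1.5,-3.3,0],[0,0,0],0],[[-3,-6.6,0],[0,0,0],0],[[-4.5,-9.9,1],[0,0,-1],0],[[-6,-13.2,2],[0,0,-1],0],[[-7.5,-16.5,3],[0,0,-1.3],0]]'
python3 -m handwheel '[[[-1.5,-3.1,1],[0,0,0],0],[[-3,-6.2,2],[0,0,0],0],[[-4.5,-9.3,3],[0,0,0],0],[[-6,-12.4,4],[0,0,0],0],[[-6,-12.4,4],[0,0,0],0]]'
python3 -c "
from h import *
to([.5467,.1596,.068])
for n in ('side','top'): cv2.imwrite(f'pics/{n}1.png',arm.camera(n)[:,:,::-1])
im=cv2.imread('pics/top1.png');cv2.imwrite('pics/top1z.png',cv2.resize(im[130:250,180:330],None,fx=4,fy=4,interpolation=cv2.INTER_CUBIC))
"
```

```text
time: 0.93
ee_pos: [0.4621, 0.2717, 0.2009]
eef_rot: [3.142, 0.0, -2.922]
wrist_force: [0.4, 1.1, 0.1]
grip_width: 0.0001
time: 1.35
ee_pos: [0.5487, 0.1603, 0.1587]
eef_rot: [-3.139, -0.003, -2.926]
wrist_force: [-0.7, -1.0, -1.0]
grip_width: -0.0002
p [0.5487 0.1603 0.1587] rpy [-179.9   -0.2 -167.7] F [-0.7 -1.  -1. ] t 1.35 go(cm) [ 0.19 -0.01  9.07]
```

View pics/side1.png

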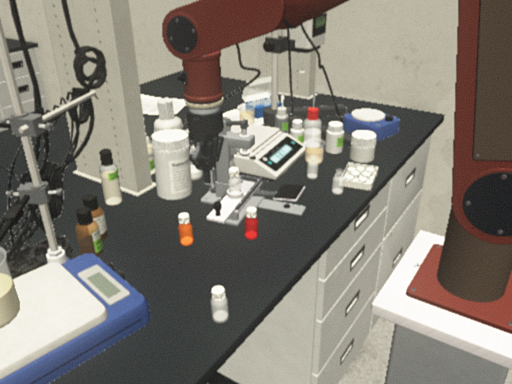

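View pics/top1z.png

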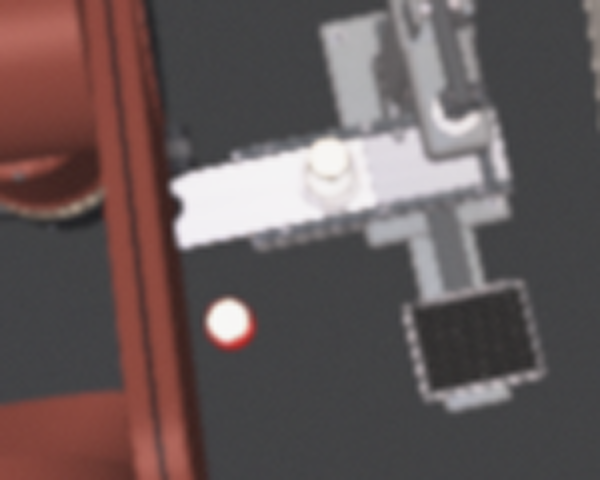

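```bash
python3 -c "
from h import *
print(proj('side',[[.5487,.1603,.1587],[.5546,.1255,.092],[.5907,-.0414,.2],[.5985,.1922,.075],[.4691,-.0706,.057],[.598,.1948,0]]))
im=cv2.imread('pics/side1.png');cv2.imwrite('pics/side1z.png',cv2.resize(im[60:260,150:350],None,fx=3,fy=3,interpolation=cv2.INTER_CUBIC))
"
```

```text
[[209.59194133 182.42549214]
 [218.28785586 200.9895864 ]
 [244.46382835 133.11201273]
 [186.44400736 214.30580907]
 [290.35436163 189.80197944]
 [188.40720268 241.45846874]]
```

View pics/side1z.png

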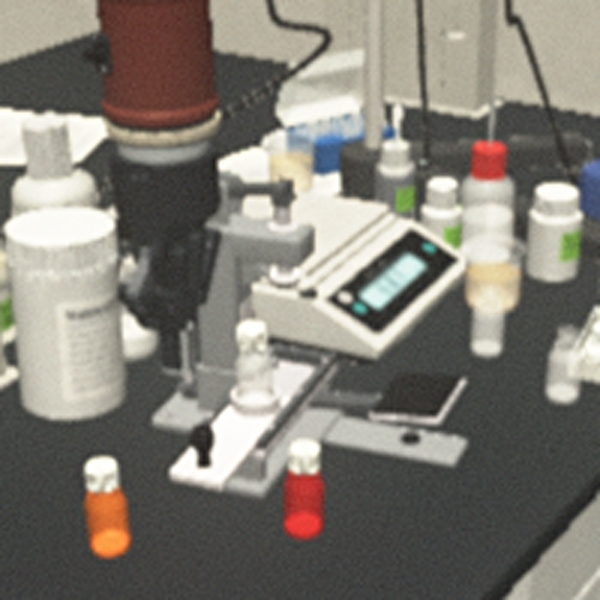

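```bash
python3 -m handwheel '[[[0.1,0,2.5],[0,0,0],0],[[0.1,0.2,5],[0,0,0],0],[[0.1,0.3,7],[0,0,0],0],[[0.1,0.3,8.5],[0,0,0],0],[[0.1,0.3,9],[0,0,0],0]]'
python3 -c "
from h import *
to([.567,.061,.068])
cv2.imwrite('pics/side2.png',arm.camera('side')[:,:,::-1])
im=cv2.imread('pics/side2.png');cv2.imwrite('pics/side2z.png',cv2.resize(im[130:250,160:310],None,fx=5,fy=5,interpolation=cv2.INTER_CUBIC))
"
```

```text
time: 1.87
ee_pos: [0.5427, 0.1692, 0.0687]
eef_rot: [3.141, -0.005, -2.92]
wrist_force: [-0.3, -0.9, -0.0]
grip_width: -0.0002
p [0.5427 0.1692 0.0687] rpy [ 180.    -0.3 -167.3] F [-0.3 -0.9 -0. ] t 1.8667 go(cm) [  0.   -11.09   0.06]
```

View pics/side2z.png

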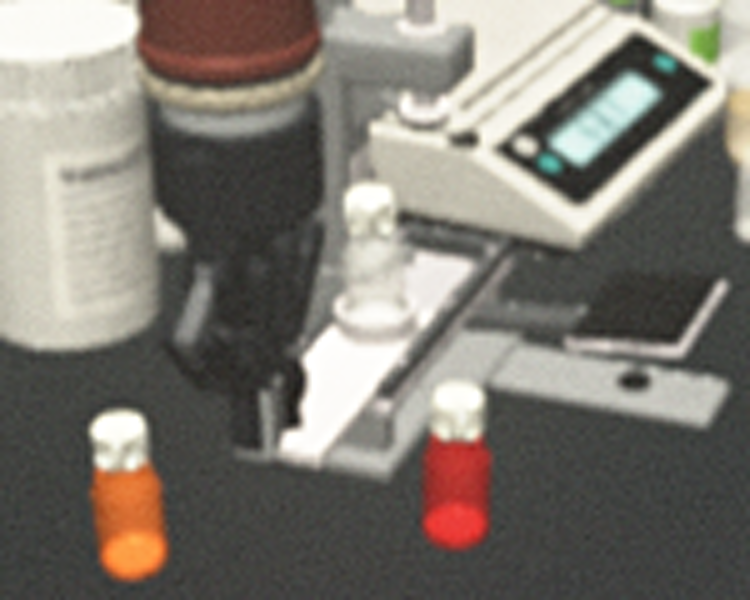

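```bash
python3 -m handwheel '[[[0,-0.7,0],[0,0,0],0],[[0,-1.3,0],[0,0,0],0],[[0,-1.8,0],[0,0,0],0],[[0,-2.3,0],[0,0,0],0],[[0,-2.8,0],[0,0,0],0]]'
python3 -m handwheel '[[[0,-0.5,0],[0,0,0],0],[[0,-1,0],[0,0,0],0],[[0,-1.5,0],[0,0,0],0],[[0,-2,0],[0,0,0],0],[[0,-2.5,0],[0,0,0],0]]'
python3 -c "
from h import *
to([.567,.061,.068])
cv2.imwrite('pics/side3.png',arm.camera('side')[:,:,::-1])
im=cv2.imread('pics/side3.png');cv2.imwrite('pics/side3z.png',cv2.resize(im[130:250,160:310],None,fx=5,fy=5,interpolation=cv2.INTER_CUBIC))
"
```

```text
time: 2.33
ee_pos: [0.5527, 0.1405, 0.0727]
eef_rot: [3.141, 0.003, -2.922]
wrist_force: [-0.1, 1.8, 2.4]
grip_width: -0.0002
time: 2.75
ee_pos: [0.5572, 0.1159, 0.0714]
eef_rot: [3.142, 0.0, -2.922]
wrist_force: [0.4, 2.9, 2.2]
grip_width: 0.0003
p [0.5572 0.1159 0.0714] rpy [ 180.     0.  -167.4] F [0.4 2.9 2.2] t 2.75 go(cm) [ 0.24 -5.57  0.34]
```

View pics/side3z.png

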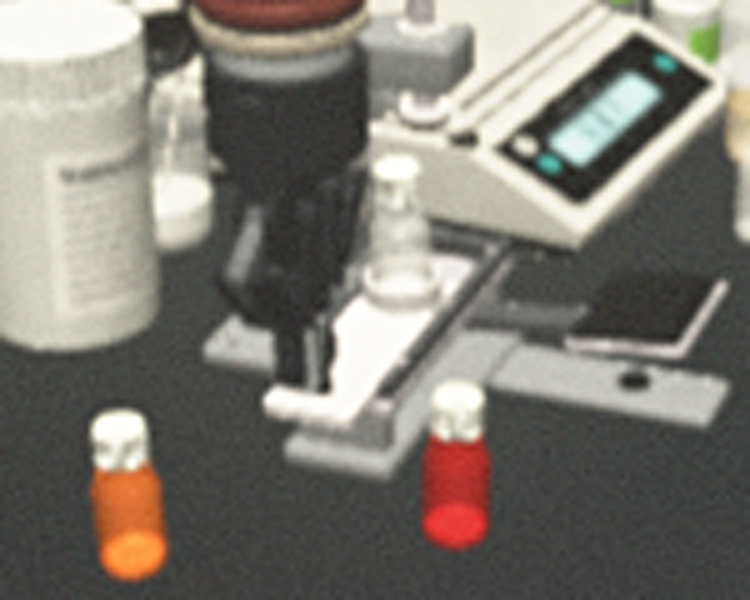

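```bash
python3 -m handwheel '[[[0,-0.5,0],[0,0,0],0],[[0,-1,0],[0,0,0],0],[[0,-1.5,0],[0,0,0],0],[[0,-2,0],[0,0,0],0],[[0,-2.5,0],[0,0,0],0]]'
python3 -m handwheel '[[[0,-0.2,0],[0,0,0],0],[[0,-0.4,0],[0,0,0],0],[[0,-0.6,0],[0,0,0],0],[[0,-0.8,0],[0,0,0],0],[[0,-1,0],[0,0,0],0]]'
python3 -c "
from h import *
to([.567,.061,.068])
cv2.imwrite('pics/side4.png',arm.camera('side')[:,:,::-1])
im=cv2.imread('pics/side4.png');cv2.imwrite('pics/side4z.png',cv2.resize(im[130:250,160:310],None,fx=5,fy=5,interpolation=cv2.INTER_CUBIC))
"
```

```text
time: 3.22
ee_pos: [0.5623, 0.0915, 0.0711]
eef_rot: [3.142, -0.001, -2.922]
wrist_force: [-0.3, 2.8, 2.5]
grip_width: 0.0
time: 3.63
ee_pos: [0.5644, 0.0821, 0.0711]
eef_rot: [3.141, -0.001, -2.922]
wrist_force: [-1.7, 0.4, 1.3]
grip_width: 0.0002
p [0.5644 0.0821 0.0711] rpy [ 180.    -0.  -167.4] F [-1.7  0.4  1.3] t 3.6333 go(cm) [ 0.2  -2.12  0.31]
```

View pics/side4z.png

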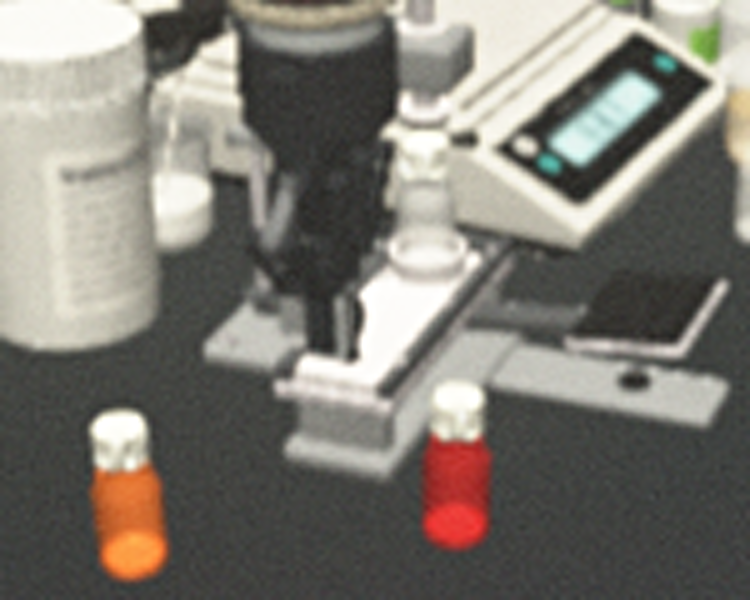

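```bash
python3 -m handwheel '[[[0,-0.1,0],[0,0,0],0],[[0,-0.2,0],[0,0,0],0],[[0,-0.3,0],[0,0,0],0],[[0,-0.4,0],[0,0,0],0],[[0,-0.5,0],[0,0,0],0]]'; python3 -m handwheel '[[[0,-0.1,0],[0,0,0],0],[[0,-0.2,0],[0,0,0],0],[[0,-0.3,0],[0,0,0],0],[[0,-0.4,0],[0,0,0],0],[[0,-0.4,0],[0,0,0],0]]'
```

```text
time: 4.1
ee_pos: [0.5645, 0.0811, 0.0712]
eef_rot: [3.135, -0.001, -2.922]
wrist_force: [-4.2, 18.3, 4.2]
grip_width: -0.0002
time: 4.52
ee_pos: [0.5646, 0.0808, 0.0712]
eef_rot: [3.13, -0.001, -2.921]
wrist_force: [-7.6, 28.3, 6.2]
grip_width: -0.0001
```

```bash
python3 -m handwheel '[[[0,1,0],[0,0,0],0],[[0,2.5,0],[0,0,0],0],[[0,4,-1],[0,0,0],0],[[0,4,-4],[0,0,0],0],[[0,4,-7],[0,0,0],0]]'
python3 -c "
from h import *
to([.469,-.0706,.10])
for n in ('side','top'): cv2.imwrite(f'pics/{n}5.png',arm.camera(n)[:,:,::-1])
im=cv2.imread('pics/side5.png');cv2.imwrite('pics/side5z.png',cv2.resize(im[130:250,160:310],None,fx=5,fy=5,interpolation=cv2.INTER_CUBIC))
im=cv2.imread('pics/top5.png');cv2.imwrite('pics/top5z.png',cv2.resize(im[130:250,180:330],None,fx=4,fy=4,interpolation=cv2.INTER_CUBIC))
"
```

```text
time: 4.93
ee_pos: [0.5562, 0.113, 0.1402]
eef_rot: [-3.142, -0.004, -2.92]
wrist_force: [0.7, 0.3, 0.7]
grip_width: -0.0001
p [0.5562 0.113  0.1402] rpy [-180.    -0.2 -167.3] F [0.7 0.3 0.7] t 4.9333 go(cm) [ 12.52 -15.99   4.07]
```

View pics/side5z.png

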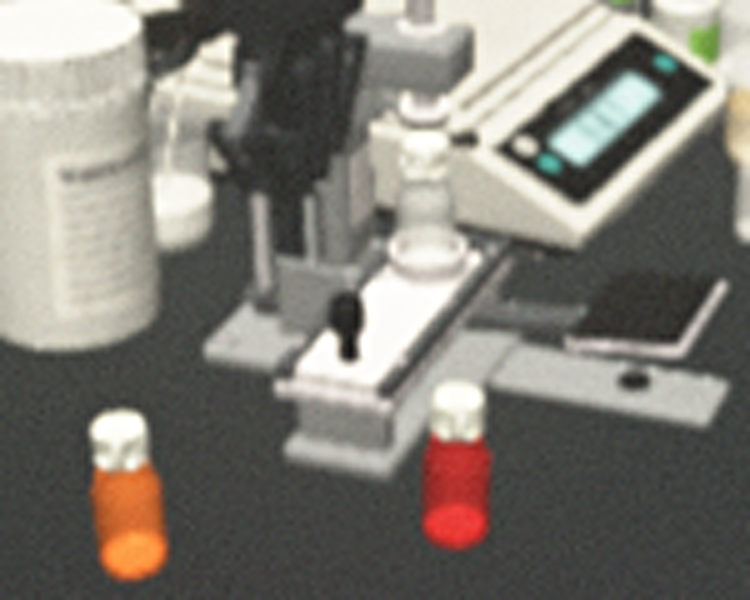

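View pics/top5z.png

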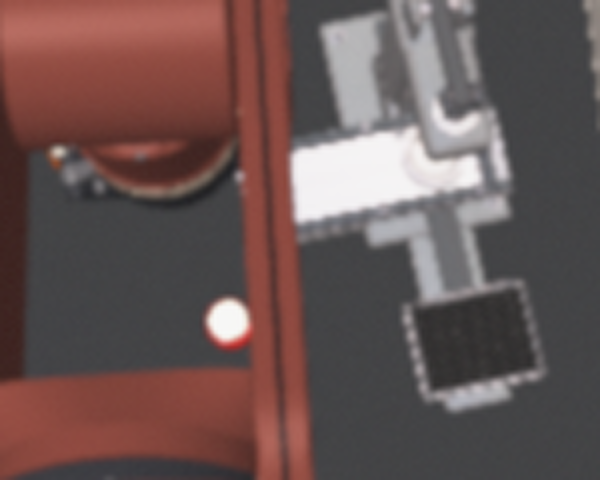

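```bash
python3 -m handwheel '[[[3,-1.5,0],[0,0,0],0],[[6,-4,0],[0,0,0],0],[[8.5,-7,0],[0,0,0],0],[[11,-10,0],[0,0,0],0],[[12.3,-13,0],[0,0,0],0]]'
python3 -m handwheel '[[[0,-1.5,1],[0,0,0],0],[[0,-2.7,2],[0,0,0],0],[[0,-2.7,3],[0,0,0],0],[[0,-2.7,4],[0,0,0],0],[[0,-2.7,4],[0,0,0],0]]'
python3 -c "
from h import *
to([.469,-.0706,.060])
cv2.imwrite('pics/side6.png',arm.camera('side')[:,:,::-1])
im=cv2.imread('pics/side6.png');cv2.imwrite('pics/side6z.png',cv2.resize(im[100:250,200:350],None,fx=4,fy=4,interpolation=cv2.INTER_CUBIC))
"
```

```text
time: 5.45
ee_pos: [0.4637, -0.0425, 0.1406]
eef_rot: [-3.141, -0.002, -2.921]
wrist_force: [0.5, -0.1, -0.4]
grip_width: -0.0002
time: 5.87
ee_pos: [0.4701, -0.0662, 0.0981]
eef_rot: [3.139, -0.005, -2.921]
wrist_force: [-0.3, -0.1, -0.4]
grip_width: -0.0003
p [ 0.4701 -0.0662  0.0981] rpy [ 179.8   -0.3 -167.4] F [-0.3 -0.1 -0.4] t 5.8667 go(cm) [ 0.19 -0.42  3.81]
```

View pics/side6z.png

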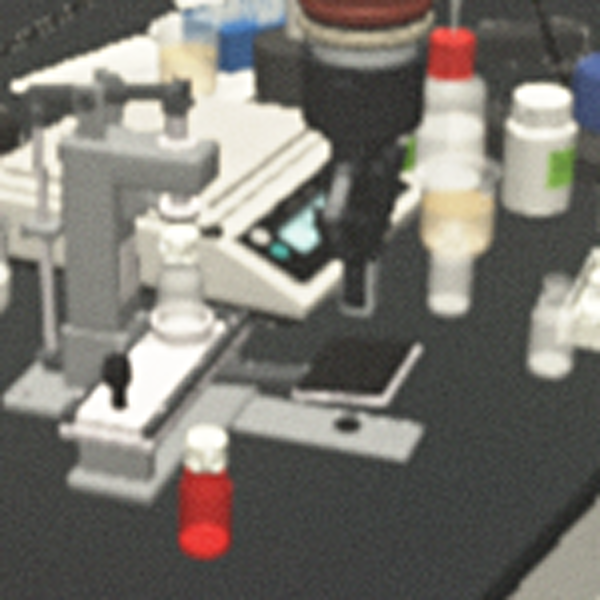

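```bash
python3 -m handwheel '[[[0.1,-0.2,1],[0,0,0],0],[[0.1,-0.4,2],[0,0,0],0],[[0.1,-0.4,2.8],[0,0,0],0],[[0.1,-0.4,3.4],[0,0,0],0],[[0.1,-0.4,3.8],[0,0,0],0]]'
python3 -m handwheel '[[[0,0,0.3],[0,0,0],0],[[0,0,0.6],[0,0,0],0],[[0,0,0.9],[0,0,0],0],[[0.05,0,1.2],[0,0,0],0],[[0.1,0,1.5],[0,0,0],0]]'
python3 -c "
from h import *
to([.469,-.0706,.030])"
```

```text
time: 6.33
ee_pos: [0.4713, -0.0713, 0.062]
eef_rot: [3.141, -0.001, -2.922]
wrist_force: [0.0, 0.1, 0.0]
grip_width: -0.0
time: 6.75
ee_pos: [0.471, -0.072, 0.0485]
eef_rot: [-3.141, 0.0, -2.922]
wrist_force: [-3.7, 0.9, 5.7]
grip_width: -0.0001
p [ 0.471  -0.072   0.0485] rpy [-180.     0.  -167.4] F [-3.7  0.9  5.7] t 6.75 go(cm) [0.17 0.18 1.85]
```

```bash
python3 -m handwheel '[[[0.05,0,0.25],[0,0,0],0],[[0.1,0,0.5],[0,0,0],0],[[0.13,0,0.75],[0,0,0],0],[[0.16,0,1.0],[0,0,0],0],[[0.2,0,1.25],[0,0,0],0]]'
python3 -m handwheel '[[[0,0,0.15],[0,0,0],0],[[0,0,0.3],[0,0,0],0],[[0,0,0.4],[0,0,0],0],[[0,0,0.5],[0,0,0],0],[[0,0,0.5],[0,0,0],0]]'
python3 -c "
from h import *
to([.469,-.0706,.030])
cv2.imwrite('pics/side7.png',arm.camera('side')[:,:,::-1])
im=cv2.imread('pics/side7.png');cv2.imwrite('pics/side7z.png',cv2.resize(im[100:250,200:350],None,fx=4,fy=4,interpolation=cv2.INTER_CUBIC))
"
```

```text
time: 7.17
ee_pos: [0.4698, -0.0723, 0.0368]
eef_rot: [-3.141, 0.001, -2.922]
wrist_force: [-3.4, 3.1, 12.2]
grip_width: -0.0001
time: 7.58
ee_pos: [0.4696, -0.0723, 0.0319]
eef_rot: [-3.141, 0.001, -2.922]
wrist_force: [-4.3, 2.0, 12.7]
grip_width: -0.0003
p [ 0.4696 -0.0723  0.0319] rpy [-1.800e+02  1.000e-01 -1.674e+02] F [-4.3  2.  12.7] t 7.5833 go(cm) [0.02 0.18 0.19]
```

View pics/side7z.png

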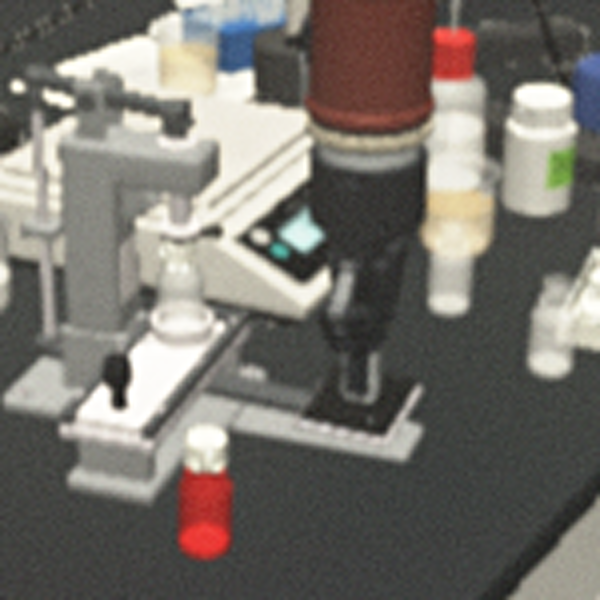

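Cap going on; press further to the stop.

```bash
python3 -m handwheel '[[[0,0,0.1],[0,0,0],0],[[0,0,0.2],[0,0,0],0],[[0,0,0.3],[0,0,0],0],[[0,0,0.4],[0,0,0],0],[[0,0,0.4],[0,0,0],0]]'
```

```text
time: 8.05
ee_pos: [0.4697, -0.0724, 0.0299]
eef_rot: [3.141, -0.0, -2.921]
wrist_force: [-14.3, 3.8, 32.7]
grip_width: -0.0001
```

```bash
python3 -m handwheel '[[[0,0,-0.2],[0,0,0],0],[[0,0,-0.5],[0,0,0],0],[[0,0,-0.9],[0,0,0],0],[[-0.1,0,-1.3],[0,0,0],0],[[-0.2,0,-1.8],[0,0,0],0]]'
python3 -m handwheel '[[[-0.1,0,-0.5],[0,0,0],0],[[-0.1,0,-1],[0,0,0],0],[[-0.1,0,-1.7],[0,0,0],0],[[-0.1,0,-3],[0,0,0],0],[[-0.1,0,-5],[0,0,0],0]]'
python3 -m handwheel '[[[2,-2,-3],[0,0,0],0],[[2,-4,-5],[0,0,0],0],[[2,-6,-5],[0,0,0],0],[[2,-8,-5],[0,0,0],0],[[2,-8,-5],[0,0,0],0]]'
python3 -c "
from h import *
to([.469,-.0706,.030])
for n in ('side','top'): cv2.imwrite(f'pics/{n}8.png',arm.camera(n)[:,:,::-1])
im=cv2.imread('pics/side8.png');cv2.imwrite('pics/side8z.png',cv2.resize(im[100:250,200:350],None,fx=4,fy=4,interpolation=cv2.INTER_CUBIC))
a=cv2.imread('pics/side5.png')[130:210,225:320]; b=im[130:210,225:320]
cv2.imwrite('pics/cmp.png',cv2.resize(np.hstack([a,b]),None,fx=4,fy=4,interpolation=cv2.INTER_CUBIC))
"
```

```text
time: 8.47
ee_pos: [0.4707, -0.072, 0.0452]
eef_rot: [-3.141, -0.001, -2.922]
wrist_force: [-3.4, -0.9, 4.9]
grip_width: 0.0002
time: 8.88
ee_pos: [0.4706, -0.0712, 0.0938]
eef_rot: [3.14, -0.003, -2.922]
wrist_force: [-0.2, 0.0, -0.2]
grip_width: 0.0002
time: 9.3
ee_pos: [0.4711, -0.1573, 0.1461]
eef_rot: [-3.138, 0.002, -2.924]
wrist_force: [0.2, 0.9, -0.5]
grip_width: -0.0005
p [ 0.4711 -0.1573  0.1461] rpy [-1.798e+02  1.000e-01 -1.675e+02] F [ 0.2  0.9 -0.5] t 9.3 go(cm) [-1.64  8.55 11.59]
```

View pics/side8z.png

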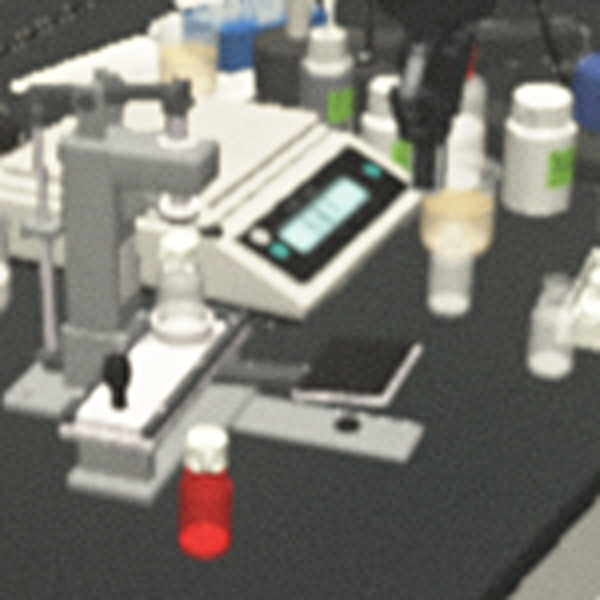

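View pics/cmp.png

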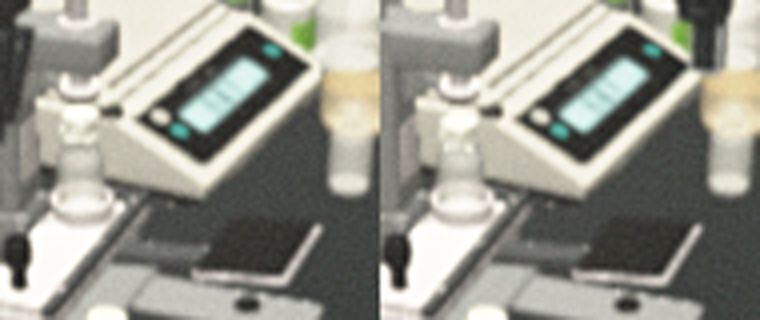

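View pics/top8.png

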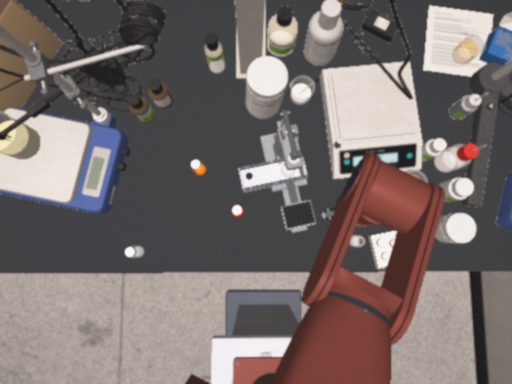

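```bash
python3 -c "
from h import *
print(proj('side',[[.5907,-.0414,.134],[.5907,-.0414,.128]]))
for n in (5,8):
    g=cv2.cvtColor(cv2.imread(f'pics/side{n}.png'),cv2.COLOR_BGR2GRAY); print(g[144:176,242:248].mean(1).round().astype(int))
d=np.abs(cv2.imread('pics/side5.png').astype(int)-cv2.imread('pics/side8.png')).max(2)
print('tread',d[180:205,275:308].mean(),'plate',d[190:225,215:245].mean())
cv2.imwrite('pics/z.png',np.hstack([cv2.resize(cv2.imread(f'pics/side{n}.png')[135:195,225:265],None,fx=9,fy=9,interpolation=cv2.INTER_CUBIC) for n in (5,8)]))
"
```

```text
[[245.03198407 156.71297542]
 [245.08221776 158.79966262]]
[130 128 123 119 131 160 186 220 242 232 167 148 236 255 255 251 237 218
 212 220 234 222 178 184 205 215 212 204 194 184 188 209]
[131 131 127 122 132 161 185 222 242 234 171 128 196 241 250 253 254 252
 236 212 208 216 226 221 207 213 211 204 194 185 188 209]
tread 4.653333333333333 plate 3.736190476190476
```

View pics/z.png

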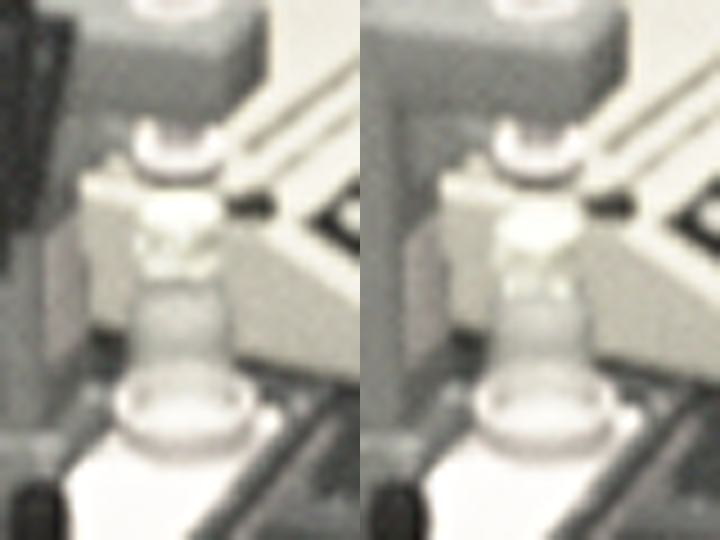

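```bash
python3 -c "
from station import arm
print(arm.close_job())"
```

```text
the job is handed in; nothing more can be done
None
```

I did the job as asked and handed it in at about 9.4 s on the robot's clock.

- **Shuttle:** I pushed the knob with closed fingers until the shuttle stood against its end stop. The tool stopped moving while the sideways force rose to about 29 N.
- **Pedal:** I pressed the tread to its stop. The tool came to rest 29.9 mm above the worktop, against 30 mm stated for the stop, with about 33 N vertical. I then let the pedal rise slowly and moved the arm clear.

**Last checks:**
- **Cap:** in the side view it is about 2 px lower, which matches the expected 6 mm. At this image size that is coarse, so the tread reaching its stop is the stronger evidence.
- **Tread and shuttle:** the tread is back at its rest position and the shuttle is still in. Both look the same as in the picture taken just before pressing.
- **Vials:** the vial stands upright under the ram. The vials I could see have not moved. In the last top view the arm hid one of the two empty vials on the right; I did not go near it.
- **Contact:** the wrist force was near zero, so the robot was touching nothing.

No check failed or disagreed.

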